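# Knock the stamped blank out of the guarded bench press

## Task

A freshly stamped brass blank is sitting down in the die of the small bench press. With the fingertips, reach in through the window of the guard and press the knock-out lever all the way down to its stop, so that the ejector lifts the blank up out of the die, then come back out and leave the blank lying there on the ejector. Do not touch the guard or its window frame at any time, do not touch the blank, and leave the tools lying around as they are.

Things in the scene. Friction and masses are not known exactly. Their poses are not given: they have to be found in the camera images.
- press: Grey C-frame bench press, fixed. Origin on the bench on the vertical punch and die axis; x points from its front to the column at its rear, y left, z up. Base x -100 to 130 mm, 130 wide, 30 high. Head 75 wide, z 190 to 280 mm, starts at x -35 mm; punch end at z 142; ram bar up to z 385; its own handle (not used) leans back to x 170, y -67, z 377.
- guard: Fixed guard in front of the die, clear 4 mm sheet in 12 mm aluminium bars; origin and axes as press. Outside y -91 to 91 mm. Upright front at x -185 is 70 mm high; from its top a panel slopes up at 20 degrees towards the column, to x -44, z 121 mm; from there level rails run back to x 60. Side sheets reach the bench. One window, in the sloping panel.
- window (a point): Centre of the open window in the guard's sloping panel, at x -130, y 0, z 90 mm of the press; axes as the press. Clear opening 96 mm wide (y) and 80 mm up the slope, edged by an 8 mm square aluminium frame. The panel's outward normal leans 20 degrees from vertical towards the press's -x, so a tool entering square to it points down and 20 degrees towards +x.
- paddle: Steel finger paddle on the outer end of the knock-out lever, inside the guard below the window: plate 44 mm (y) x 34 mm (x) x 6 mm. Origin: centre of its upper face, at x -125, z 67 mm of the press at rest, level, axes as the press. Pressed to the stop the origin is 21 mm lower at nearly the same x, and the plate slopes 16 degrees down to the front.
- knockout (a joint): Angle of the knock-out lever about its level pivot (along the press's y, at x -50, z 55 mm of the press): 0 raised (start), grows as the paddle is pressed down, stop at 0.28 rad. It takes about 5 to 7 N at the paddle and stays where it is left (friction, no return spring).
- blank_center (a point): Centre of the stamped brass blank, a loose disc 34 mm in diameter and 5 mm thick. At the start it lies in the die's round 36 mm pocket on the ejector pad, its rim 4 mm below the die face; the ejector lifts it 14 mm when the lever is fully down.
- blank: The same brass blank, origin in the centre of its underside. Not to be touched by the robot.
- die_face (a point): Centre of the pocket mouth in the upper face of the square steel die (90 mm), on the punch axis, 90 mm above the bench.
- blank_tray: Loose steel tray 100 x 75 x 22 mm with more blanks, on the +y side of the press. Leave alone.
- flat_file: Loose flat hand file with wooden handle, 235 mm long, up to 26 mm high, lying across in front of the guard. Leave alone.
- polish_tin: Loose aluminium tin, 68 mm in diameter, 42 mm high, on the -y side of the press. Leave alone.
- hammer: Loose hammer 230 mm long, lying on the bench to the robot's right. Leave alone.
- bench_block: Loose steel bench block 75 x 75 x 20 mm, to the robot's right. Leave alone.
- caliper: Loose caliper 200 mm long, to the robot's right. Leave alone.

How it is judged:
By the outcome, as a careful person would: the job done as asked, in the order asked, and still so for the second after the job is handed in, with the robot touching nothing.
It also fails if it takes over 38 s, if anything falls off the work surface, if the arm or the gripper's body presses on something with over 40 N, if the wrist force passes 120 N, or if a joint passes its speed limit or range.

## Robot

A 6-joint arm with a two-finger parallel gripper is mounted at the origin on the work surface. World frame = base frame: x ahead of the robot, y to its left, z up, the work surface at z = 0. Lengths are in m, angles in rad, forces in N, time in s.
With the tool pointing down it reaches from about 0.375 to 0.925 m from the base axis. Payload 5.7 kg.
Tool frame: the origin (TCP) lies on the centre line of the jaws, within the pads' length; the fingertips stand 17 mm ahead of it and the grasp point (between the pads) lies 2 mm behind it; z points along the fingers, y is the direction in which the jaws open and shut (so a half turn about z gives the same grasp; the last joint's range is limited). The gripper opens to 85 mm and grips with 20 to 120 N. Pads are 22 mm wide; open, the fingers measure 114 mm over their backs; the gripper's body (76 mm by 85 mm) begins 54 mm behind the grasp point. The pads swing forward as they close: fully open they stand 13 mm farther back than shut.
Start: joints at [1.052, 0.359, 1.51, -0, 1.272, -0.115], TCP at [0.236, 0.552, 0.248] pointing down, gripper open.
Joint ranges: [-2.97, 2.97], [-1.01, 2.36], [0.21, 2.38], [-0.96, 4.11], [0.2, 2.71], [-2.98, 2.98]. Speed limits (rad/s): [2.39, 2.39, 3.14, 3.14, 3.14, 3.14].

## Interface

Orientations are given as a unit quaternion [w, x, y, z].
In Python, from workcell import robot gives the robot as it stands.
- The arm moves only by the shell command python3 -m inch 'ROWS' [OPENING] [FORCE]. ROWS is JSON, a list of rows, each a list of 2 entries, a list of its own where there are three numbers: the shift along the tool's x, y, z in m, then the turn about the tool's z in degrees. A call has 1 to 5 rows; each row shifts and turns the commanded pose from where the row before left it, along the tool's axes as they then stand; what a row does not reach is not made up. A row lasts 1/8 s, in which the tool goes at most 62.5 mm and 10.7 degrees, less where a joint would pass 70% of its speed; a pose out of reach is approached as far as the arm can. A call is refused whole if a number of a shift passes 0.0625 or a number of a turn 10.7, either way. A call with a gripper value outside its range is refused whole. OPENING is the closure in counts, from 0 (fully open) to 255 (shut), set as the call begins (- or left out, the last holds). The fingers move at their own pace and stop on an object; FORCE is the grip in N (left out, the last holds). Time passes only in rows, so rows that do not move let the fingers close. It gives the time, the measured TCP pose, the force and the opening at its end, in the units of the state.
- robot.read_state(): the state, without advancing time (a new reading comes with each control period).
- robot.grab_frame(name): name is "scene" or "top" or "wrist"; returns a dict with "img" (400x640x3 uint8, red, green, blue), "range_z" (400x640 float32, m along the optical axis (not along the pixel's ray), 0 where there is no reading), "fx", "fy", "cx", "cy" (pixels), "cam_to_world" (4x4, takes a point from camera to world coordinates). Camera axes: x right, y down, z forward; pixel columns grow to the right and rows downward; lengths in m; the calibration is good to about 2 mm. A picture is of the moment at which its call begins.
- robot.hand_in(): hands the job in, once; it reports no verdict.
The state is a dict: "t": time; "q": joint angles; "qvel": joint speeds; "joint_torque": joint torques, N m; "ee_pos": TCP position; "eef_rot": TCP orientation; "wrist_force": force on the tool from outside, world axes, zero at the start; "ft_torque": the same for the moment, N m; "finger_gap": finger opening in m.
Only numpy, scipy, OpenCV 4.12 (cv2) and the standard library are available. Lean on these libraries where they do the work, as an engineer would, in place of code of your own. Each camera call takes 0.05 s, during which the arm holds its last target.

## Working session

There is one attempt and no reset: what is moved stays moved. The work goes in short steps, Python scripts to look and compute and a shell command to move; the robot and the scene stay as the last step left them, time stands still between calls to the robot, and variables do not carry over. Pictures are saved under pics/ and viewed, and the job is handed in when it is done.

```bash
ls; mkdir -p pics; python3 - <<'E'
from workcell import robot
import cv2,numpy as np,pickle
s=robot.read_state();print({k:np.round(v,3).tolist() for k,v in s.items()})
for n in("scene","top","wrist"):
    f=robot.grab_frame(n);pickle.dump(f,open(f"pics/{n}0.pkl","wb"));cv2.imwrite(f"pics/{n}0.png",f["img"][:,:,::-1]);print(n,np.round(f["cam_to_world"],3).tolist(),f["fx"])
E
```

```text
pics
{'t': 0.0, 'q': [1.052, 0.36, 1.511, 0.0, 1.272, -0.115], 'qvel': [-0.001, -0.001, 0.001, -0.001, -0.002, -0.0], 'joint_torque': [-0.001, -52.762, -27.862, -0.0, 0.013, 0.0], 'ee_pos': [0.235, 0.551, 0.247], 'eef_rot': [-0.0, 0.201, 0.98, -0.001], 'wrist_force': [0.634, 0.596, 0.219], 'ft_torque': [0.034, 0.009, 0.022], 'finger_gap': 0.085}
scene [[0.938, -0.294, 0.182, 0.442], [-0.345, -0.819, 0.457, -0.408], [0.015, -0.492, -0.87, 0.879], [0.0, 0.0, 0.0, 1.0]] 401.83029707466284
top [[-0.104, -0.96, 0.258, 0.372], [-0.995, 0.1, -0.028, 0.021], [0.001, -0.26, -0.966, 1.043], [0.0, 0.0, 0.0, 1.0]] 382.3323787544655
wrist [[0.393, 0.878, 0.273, 0.166], [0.92, -0.374, -0.12, 0.581], [-0.003, 0.299, -0.954, 0.374], [0.0, 0.0, 0.0, 1.0]] 300.5471739091191
```

View pics/scene0.png

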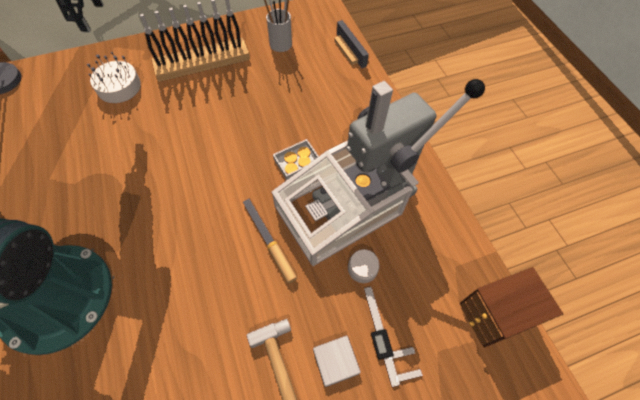

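View pics/top0.png

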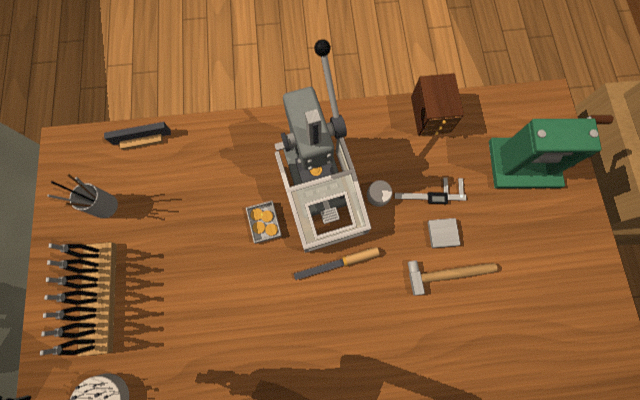

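View pics/wrist0.png

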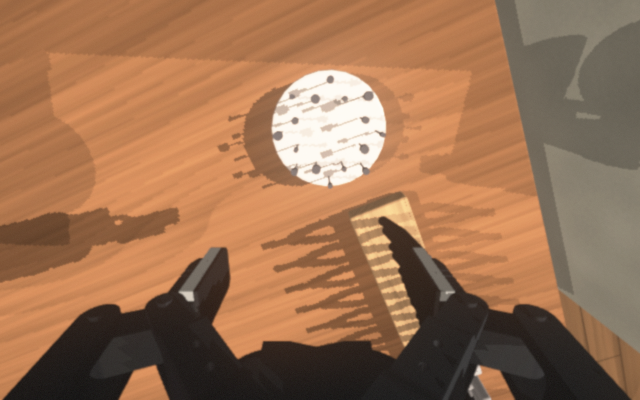

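The press is at about (330,185) in the scene view and (320,185) in top; the file lies in front, the tray and tin at the sides. I'll zoom in to pick landmarks.

```bash
python3 - <<'E'
import cv2
a=cv2.imread("pics/scene0.png")[130:270,260:430];cv2.imwrite("pics/sz.png",cv2.resize(a,None,fx=4.4,fy=4.2,interpolation=cv2.INTER_CUBIC)[:600])
a=cv2.imread("pics/top0.png")[140:255,260:385];cv2.imwrite("pics/tz.png",cv2.resize(a,None,fx=5,fy=5,interpolation=cv2.INTER_CUBIC))
E
```

```text
(no output)
```

View pics/sz.png

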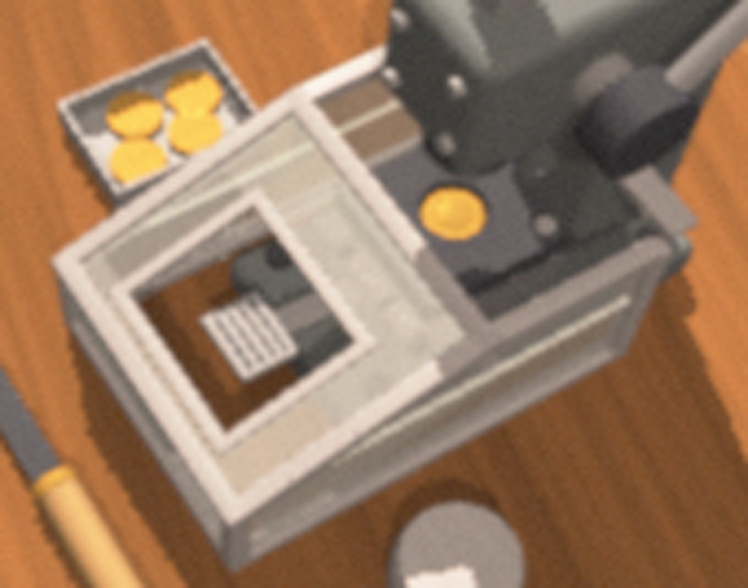

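View pics/tz.png

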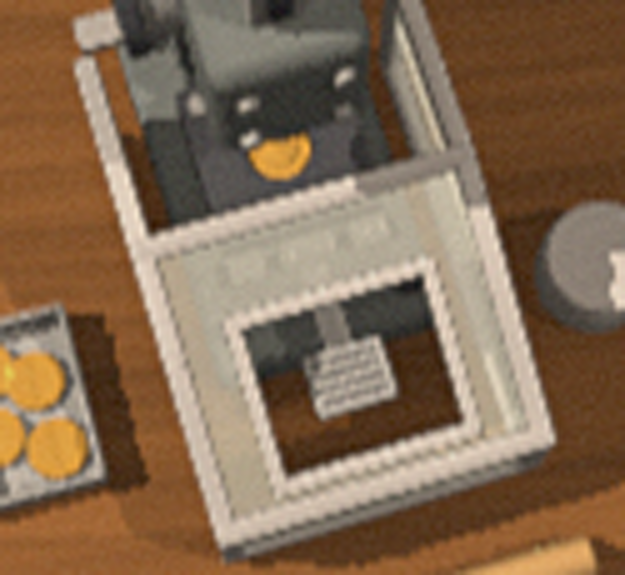

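```bash
cat > h.py <<'E'
import numpy as np
def Tp(x,y,yaw):
    c,s=np.cos(yaw),np.sin(yaw);T=np.eye(4);T[:2,:2]=[[c,-s],[s,c]];T[:2,3]=x,y;return T
def proj(f,P):
    M=np.linalg.inv(f["cam_to_world"]);p=P@M[:3,:3].T+M[:3,3]
    return np.c_[f["fx"]*p[:,0]/p[:,2]+f["cx"],f["fy"]*p[:,1]/p[:,2]+f["cy"]],p[:,2]
E
python3 - <<'E'
from h import *
import pickle
from scipy.optimize import least_squares
F={n:pickle.load(open(f"pics/{n}0.pkl","rb")) for n in("scene","top","wrist")}
M=[(-185,91,70),(-185,-91,70),(-44,91,121),(-44,-91,121),
(-142,22,67),(-108,22,67),(-108,-22,67),(-142,-22,67),
(-167.6,48,76.3),(-92.4,48,103.7),(-92.4,-48,103.7),(-167.6,-48,76.3),(0,0,86)]
M=np.array(M)/1000
S=np.array([(58,262),(235,500),(300,90),(490,335),(203,318),(262,292),(300,355),(242,382),(130,292),(258,208),(357,342),(225,428),(453,213)])/[4.4,4.2]+[260,130]
N=np.nan
T=np.array([(225,550),(552,440),(150,245),(470,165),(320,418),(307,355),(380,337),(397,395),(285,478),(243,325),(430,275),(468,422)])/5+[260,140]
def res(p,r=False):
    P=M@Tp(*p)[:3,:3].T+Tp(*p)[:3,3]
    a=proj(F["scene"],P)[0]-S;b=proj(F["top"],P[:12])[0]-T
    return (a,b) if r else np.r_[a.ravel(),b.ravel()]
s=least_squares(res,[.75,0,0],loss='soft_l1');print(s.x,np.degrees(s.x[2]))
a,b=res(s.x,True);print(a.round(1).tolist());print(b.round(1).tolist())
for sel in("scene","top"):
    i=0 if sel=="scene" else 1
    q=least_squares(lambda p:res(p,True)[i].ravel(),s.x).x;print(sel,q)
# depth check at paddle, blank, window frame
for n,px in(("scene",S),("top",T)):
    f=F[n]
    for k in(4,5,6,7):pass
    for lab,uv in(("paddle",px[4:8].mean(0)),)+((("blank",px[12]),) if n=="scene" else ()):
        u,v=np.round(uv).astype(int);z=np.median(f["range_z"][v-1:v+2,u-1:u+2]);
        w=f["cam_to_world"]@[(u-f["cx"])/f["fx"]*z,(v-f["cy"])/f["fy"]*z,z,1]
        print(n,lab,w[:3].round(4),(np.linalg.inv(Tp(*s.x))@w)[:3].round(4))
E
```

```text
[ 0.71570515 -0.00170994  0.18358493] 10.518641471516652
[[0.9, -2.4], [0.5, 5.3], [-1.3, 0.6], [0.5, 3.8], [-1.1, -0.6], [-1.6, -1.0], [-0.3, -1.2], [-0.1, -0.7], [-0.1, -0.0], [-0.4, -0.6], [-0.2, 0.4], [-0.3, 1.3], [0.2, 0.3]]
[[-1.8, -3.3], [0.5, -1.1], [-2.9, 1.2], [2.0, -2.1], [0.3, 0.0], [-0.8, 0.4], [0.7, -0.6], [1.1, -0.1], [0.5, -0.5], [0.4, 0.1], [-0.9, -0.2], [-0.4, 0.3]]
scene [7.16403309e-01 4.32327219e-04 1.94148187e-01]
top [ 0.71447766 -0.00204909  0.18211673]
scene paddle [ 0.5934 -0.0268  0.0668] [-0.1248 -0.0023  0.0668]
scene blank [ 0.7149 -0.0021  0.0873] [-0.0009 -0.0002  0.0873]
top paddle [ 0.5928 -0.0231  0.0699] [-0.1248  0.0014  0.0699]
```

```bash
python3 -m inch '[[[0,0,-0.01],-8.4],[[0,0,-0.01],-8.4],[[0,0,-0.01],-8.4],[[0,0,0],-8.5]]' 255 20
cat >> h.py <<'E'
PR=(0.7155,-0.0018,np.radians(10.5))
def inpress(s):
    from scipy.spatial.transform import Rotation as R
    q=s["eef_rot"];r=R.from_quat([q[1],q[2],q[3],q[0]]).as_matrix();T=Tp(*PR)
    return (np.linalg.inv(T)@np.r_[s["ee_pos"],1])[:3], T[:3,:3].T@r
def show(target=(-.132,0,.2)):
    from workcell import robot
    s=robot.read_state();p,r=inpress(s)
    print("t",s["t"],"press pos mm",(p*1e3).round(1),"F",np.round(s["wrist_force"],1),"gap",s["finger_gap"]);print(r.round(3).tolist())
    print("tool shift to target",(r.T@(np.array(target)-p)*1e3).round(1),"q",np.round(s["q"],2))
E
python3 -c "from h import *;show()"
```

```text
t: 0.65
ee_pos: [0.2359, 0.552, 0.2789]
eef_rot: [0.0, -0.094, 0.996, 0.0]
wrist_force: [1.0, -0.4, -0.2]
finger_gap: 0.0122
t 0.65 press pos mm [-370.7  631.9  278.9] F [ 1.  -0.4 -0.2] gap 0.012203504897443292
[[-1.0, -0.006, 0.001], [-0.006, 1.0, 0.001], [-0.001, 0.001, -1.0]]
tool shift to target [-234.8 -633.4   78.6] q [ 1.05  0.33  1.47  0.    1.34 -0.71]
```

```bash
python3 -m inch '[[[-0.015,-0.040,0],0],[[-0.018,-0.0487,0],0],[[-0.018,-0.0487,0],0],[[-0.018,-0.0487,0],0],[[-0.018,-0.0487,0],0]]'; python3 -m inch '[[[-0.018,-0.0487,0],0],[[-0.018,-0.0487,0],0],[[-0.018,-0.0487,0],0],[[-0.018,-0.0487,0],0],[[-0.018,-0.0487,0],0]]';
python3 -c "from h import *;show()"
```

```text
t: 1.27
ee_pos: [0.3648, 0.3353, 0.2781]
eef_rot: [-0.0, -0.092, 0.996, -0.0]
wrist_force: [0.1, -0.2, 0.6]
finger_gap: -0.0001
t: 1.9
ee_pos: [0.4979, 0.1124, 0.2782]
eef_rot: [-0.0, -0.092, 0.996, 0.0]
wrist_force: [0.8, 0.7, 0.1]
finger_gap: 0.0
t 1.9 press pos mm [-193.1  151.9  278.2] F [0.8 0.7 0.1] gap 1.0216485427422395e-06
[[-1.0, -0.001, -0.0], [-0.001, 1.0, 0.0], [0.0, 0.0, -1.0]]
tool shift to target [ -61.  -152.    78.2] q [ 0.09  0.2   1.66  0.    1.28 -1.67]
```

```bash
python3 -m inch '[[[-0.018,-0.045,0],0],[[-0.018,-0.045,0],0],[[-0.017,-0.04,0.02],0],[[-0.008,-0.022,0.03],0],[[0,0,0.025],0]]'; python3 -m inch '[[[0,0,0],0]]'
python3 - <<'E'
from h import *;show()
from workcell import robot
import cv2,pickle
for n in("scene","top","wrist"):
    f=robot.grab_frame(n);pickle.dump(f,open(f"pics/{n}1.pkl","wb"));cv2.imwrite(f"pics/{n}1.png",f["img"][:,:,::-1])
a=cv2.imread("pics/scene1.png")[90:270,240:450];cv2.imwrite("pics/sz1.png",cv2.resize(a,None,fx=3.3,fy=3.3,interpolation=cv2.INTER_CUBIC))
E
```

```text
t: 2.52
ee_pos: [0.586, -0.0262, 0.2019]
eef_rot: [-0.0, -0.091, 0.996, -0.0]
wrist_force: [-1.0, 0.3, -0.4]
finger_gap: 0.0002
t: 2.65
ee_pos: [0.5834, -0.0243, 0.201]
eef_rot: [-0.003, -0.092, 0.996, 0.001]
wrist_force: [-0.5, 0.1, -0.0]
finger_gap: -0.0007
t 2.65 press pos mm [-134.     1.9  201. ] F [-0.5  0.1 -0. ] gap -0.0007365497173114045
[[-1.0, -0.0, -0.005], [-0.0, 1.0, 0.002], [0.005, 0.002, -1.0]]
tool shift to target [-2.  -1.9  1. ] q [-0.16  0.38  1.6  -0.    1.16 -1.91]
```

View pics/sz1.png

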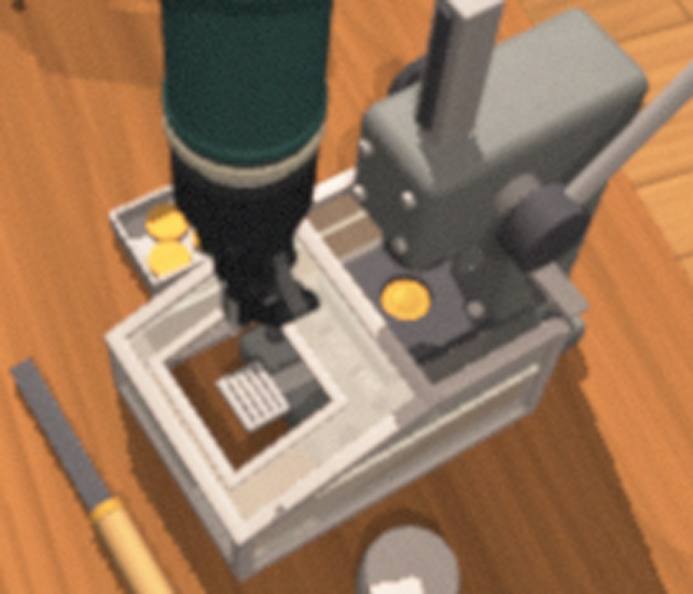

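View pics/wrist1.png

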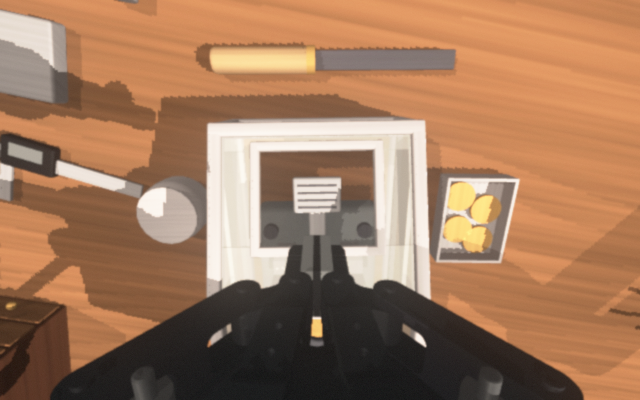

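The wrist view shows the fingers (gap at column 318) lined up with the paddle (295–340, row 195), and the window sides are at 255 and 383. Next I'll measure the gripper's silhouette from depth for clearance and check the window and paddle position in this view.

```bash
python3 - <<'E'
from h import *
import pickle
from workcell import robot
from scipy.spatial.transform import Rotation as R
s=robot.read_state();q=s["eef_rot"];r=R.from_quat([q[1],q[2],q[3],q[0]]).as_matrix()
for n in("wrist","scene","top"):
    f=pickle.load(open(f"pics/{n}1.pkl","rb"));z=f["range_z"];v,u=np.mgrid[:400,:640]
    P=np.stack([(u-f["cx"])/f["fx"]*z,(v-f["cy"])/f["fy"]*z,z],-1)[z>0]
    W=P@f["cam_to_world"][:3,:3].T+f["cam_to_world"][:3,3]
    t=(W-s["ee_pos"])@r
    for a in np.arange(-120,30,10)/1e3:
        m=(t[:,2]>=a)&(t[:,2]<a+.01)&(abs(t[:,0])<.06)&(abs(t[:,1])<.08)
        if m.sum()>3:print(n,round(a*1e3),m.sum(),"x",(np.percentile(t[m,0],[1,99])*1e3).round(),"y",(np.percentile(t[m,1],[1,99])*1e3).round())
# wrist: paddle & frame points
f=pickle.load(open("pics/wrist1.pkl","rb"));T=np.linalg.inv(Tp(*PR))
for lab,u,v in(("pad",317,195),("padL",296,195),("padR",338,195),("fr left",253,200),("fr right",380,200),("fr front",318,146),("fr rear",270,252),("panel",245,160)):
    z=np.median(f["range_z"][v-1:v+2,u-1:u+2]);w=f["cam_to_world"]@[(u-f["cx"])/f["fx"]*z,(v-f["cy"])/f["fy"]*z,z,1]
    print(lab,((T@w)[:3]*1e3).round(1))
E
```

```text
wrist -90 413 x [19. 21.] y [-19.  18.]
wrist -80 8738 x [ 8. 21.] y [-61.  59.]
wrist -70 12691 x [-1. 18.] y [-59.  58.]
wrist -60 9681 x [-8. 18.] y [-51.  50.]
wrist -50 5072 x [-8. 18.] y [-44.  43.]
wrist -40 5413 x [-8. 14.] y [-37.  35.]
wrist -30 1515 x [-9. 14.] y [-28.  28.]
wrist -20 686 x [-9. 12.] y [-14.  13.]
wrist -10 649 x [ 7. 12.] y [-14.  13.]
wrist 0 532 x [ 7. 12.] y [-14.  13.]
wrist 10 91 x [ 7. 12.] y [-12.  11.]
scene -120 136 x [-22.  41.] y [-39.   5.]
scene -110 42 x [-11.  35.] y [-39. -18.]
scene -100 56 x [-6. 15.] y [-43. -26.]
scene -90 90 x [-6. 23.] y [-48. -13.]
scene -80 131 x [-8. 23.] y [-62. -12.]
scene -70 90 x [-9. 20.] y [-63.   5.]
scene -60 50 x [13. 21.] y [-57.  13.]
scene -50 45 x [ 9. 21.] y [-47.  13.]
scene -40 70 x [-3. 17.] y [-37.  31.]
scene -30 41 x [-7. 17.] y [-32.  28.]
scene -20 8 x [10. 15.] y [-14.   5.]
scene -10 19 x [10. 15.] y [-15.   6.]
scene 0 24 x [ 8. 15.] y [-15.   6.]
scene 10 15 x [ 5. 15.] y [-13.   6.]
top -120 20 x [ 2. 38.] y [-19.  38.]
top -110 7 x [-4. 11.] y [35. 39.]
top -100 20 x [-7. 12.] y [-25.  42.]
top -90 45 x [-4. 12.] y [-49.  53.]
top -80 147 x [-10.  14.] y [-60.  62.]
top -70 41 x [-10.  14.] y [-53.  55.]
top -60 30 x [ 5. 13.] y [-49.  51.]
top -50 22 x [ 5. 13.] y [-43.  42.]
top -40 16 x [ 2. 15.] y [22. 34.]
top -10 4 x [ 8. 12.] y [-3. 14.]
top 0 8 x [ 8. 13.] y [-4. 14.]
pad [-125.     1.5   67.3]
padL [-125.   -17.7   67.4]
padR [-125.1   20.7   67.6]
fr left [-129.1  -51.4   94.2]
fr right [-129.6   53.3   95.1]
fr front [-171.5    2.2   79.1]
fr rear [-89.  -37.  108.6]
panel [-160.   -58.9   81. ]
```

```bash
python3 -m inch '[[[-0.001,-0.001,0.03],0],[[0,0,0.035],0],[[0,0,0.03],0],[[0,0,0.005],0],[[0,0,0],0]]'; 
python3 - <<'E'
from h import *;show((-.132,.001,.065))
from workcell import robot
import cv2,pickle
for n in("scene","wrist"):
    f=robot.grab_frame(n);pickle.dump(f,open(f"pics/{n}2.pkl","wb"));cv2.imwrite(f"pics/{n}2.png",f["img"][:,:,::-1])
a=cv2.imread("pics/scene2.png")[90:270,240:450];b=cv2.imread("pics/wrist2.png")[60:400,120:520]
cv2.imwrite("pics/c2.png",np.hstack([cv2.resize(a,(396,340),interpolation=cv2.INTER_CUBIC),b]))
E
```

```text
t: 3.42
ee_pos: [0.5873, -0.025, 0.1045]
eef_rot: [0.001, -0.092, 0.996, -0.0]
wrist_force: [1.2, 0.1, -0.3]
finger_gap: -0.0
t 3.425 press pos mm [-130.3    0.6  104.5] F [ 1.2  0.1 -0.3] gap -2.2903171142283177e-05
[[-1.0, -0.002, 0.002], [-0.002, 1.0, -0.001], [-0.002, -0.001, -1.0]]
tool shift to target [ 1.8  0.4 39.5] q [-0.16  0.5   1.68 -0.    0.95 -1.92]
```

View pics/c2.png

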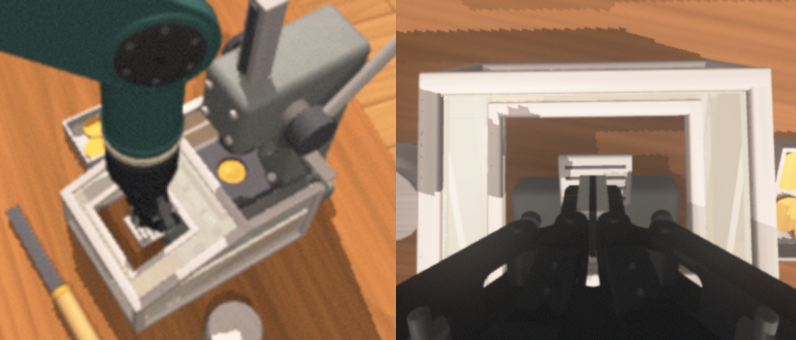

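The fingers are inside the window and centred over the paddle (paddle at about (595,175) in the composite, frame sides at 500 and 690). Now pressing.

```bash
python3 -m inch '[[[0.002,0,0.008],0],[[0,0,0.008],0],[[0,0,0.006],0],[[0,0,0.006],0],[[0,0,0],0]]'; python3 -c "from h import *;show((-.132,.001,.065))"
```

```text
t: 4.15
ee_pos: [0.5836, -0.0255, 0.0747]
eef_rot: [-0.001, -0.092, 0.996, 0.0]
wrist_force: [0.0, -0.6, 0.7]
finger_gap: 0.0002
t 4.15 press pos mm [-134.     0.7   74.7] F [ 0.  -0.6  0.7] gap 0.0002029462360089224
[[-1.0, -0.001, -0.002], [-0.001, 1.0, 0.0], [0.002, 0.0, -1.0]]
tool shift to target [-2.   0.3  9.7] q [-0.16  0.54  1.71 -0.    0.89 -1.92]
```

```bash
python3 -m inch '[[[0,0,0.004],0]]';python3 -m inch '[[[0,0,0.003],0],[[0,0,0],0]]';python3 - <<'E'
from h import *;show((-.132,.001,.065))
from workcell import robot
import cv2,pickle
for n in("scene","wrist"):
    f=robot.grab_frame(n);pickle.dump(f,open(f"pics/{n}3.pkl","wb"));cv2.imwrite(f"pics/{n}3.png",f["img"][:,:,::-1])
a=cv2.imread("pics/scene3.png")[130:250,260:400];b=cv2.imread("pics/wrist3.png")[60:400,120:520]
cv2.imwrite("pics/c3.png",np.hstack([cv2.resize(a,(396,340),interpolation=cv2.INTER_CUBIC),b]))
E
```

```text
t: 4.28
ee_pos: [0.5838, -0.0255, 0.0714]
eef_rot: [-0.001, -0.092, 0.996, -0.0]
wrist_force: [-3.8, -0.1, 6.9]
finger_gap: 0.0001
t: 4.53
ee_pos: [0.5839, -0.0254, 0.0681]
eef_rot: [-0.001, -0.092, 0.996, 0.0]
wrist_force: [-2.3, -0.3, 2.1]
finger_gap: 0.0
t 4.525 press pos mm [-133.7    0.7   68.1] F [-2.3 -0.3  2.1] gap 5.300916199035839e-06
[[-1.0, -0.001, -0.001], [-0.001, 1.0, 0.0], [0.001, 0.0, -1.0]]
tool shift to target [-1.7  0.3  3.1] q [-0.16  0.55  1.72 -0.    0.88 -1.92]
```

View pics/c3.png

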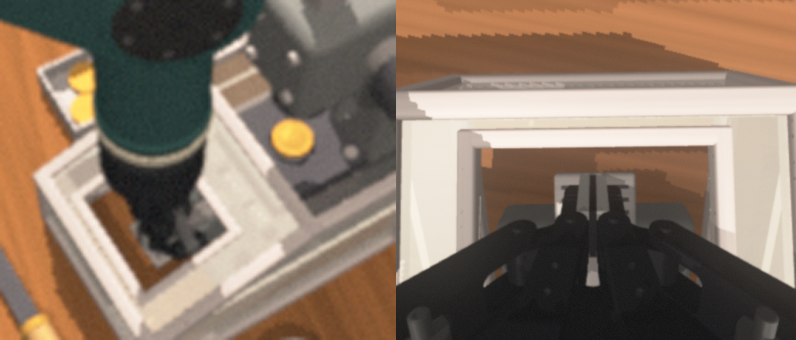

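The blank is visibly rising (at about (292,138)), and the paddle moves at about 7 N. Continuing in small steps to the stop.

```bash
for i in 1; do python3 -m inch '[[[0,0,0.002],0]]'; python3 -m inch '[[[0,0,0.0015],0]]'; python3 -m inch '[[[0,0,0.001],0]]'; done
```

```text
t: 4.75
ee_pos: [0.584, -0.0255, 0.0664]
eef_rot: [-0.0, -0.092, 0.996, -0.0]
wrist_force: [-3.5, -0.2, 5.5]
finger_gap: 0.0003
t: 4.88
ee_pos: [0.5841, -0.0255, 0.0648]
eef_rot: [-0.0, -0.092, 0.996, -0.0]
wrist_force: [-3.2, -0.4, 5.3]
finger_gap: 0.0
t: 5.0
ee_pos: [0.5842, -0.0254, 0.0638]
eef_rot: [-0.0, -0.092, 0.996, -0.0]
wrist_force: [-3.5, -0.9, 5.3]
finger_gap: -0.0002
```

```bash
python3 -m inch '[[[0,0,0.001],0]]'; python3 -m inch '[[[0,0,0.001],0]]'
```

```text
t: 5.12
ee_pos: [0.5843, -0.0254, 0.0628]
eef_rot: [-0.0, -0.092, 0.996, 0.0]
wrist_force: [-2.8, -0.3, 4.7]
finger_gap: -0.0001
t: 5.25
ee_pos: [0.5844, -0.0254, 0.0621]
eef_rot: [-0.0, -0.092, 0.996, -0.0]
wrist_force: [-5.9, -0.3, 13.7]
finger_gap: -0.0001
```

```bash
python3 -m inch '[[[0,0,0.001],0]]'
```

```text
t: 5.38
ee_pos: [0.5845, -0.0254, 0.0619]
eef_rot: [0.0, -0.092, 0.996, -0.0]
wrist_force: [-8.0, -0.4, 22.0]
finger_gap: 0.0
```

```bash
python3 -m inch '[[[0,0,0.0005],0]]'; cat > chk.py <<'E'
import sys
from h import *
from workcell import robot
import cv2,pickle
k=sys.argv[1]
T=np.linalg.inv(Tp(*PR))
for n in("scene","wrist","top"):
    f=robot.grab_frame(n);pickle.dump(f,open(f"pics/{n}{k}.pkl","wb"));cv2.imwrite(f"pics/{n}{k}.png",f["img"][:,:,::-1])
    z=f["range_z"];v,u=np.mgrid[:400,:640]
    P=np.stack([(u-f["cx"])/f["fx"]*z,(v-f["cy"])/f["fy"]*z,z],-1)
    W=P@f["cam_to_world"][:3,:3].T+f["cam_to_world"][:3,3];W=W@T[:3,:3].T+T[:3,3]
    h=cv2.cvtColor(f["img"],cv2.COLOR_RGB2HSV)
    m=(z>0)&(np.linalg.norm(W[...,:2],axis=-1)<.022)&(W[...,2]<.13)&(h[...,1]>120)&(h[...,0]>12)&(h[...,0]<35)
    if m.sum()>3:print(n,"blank px",m.sum(),"median mm",(np.median(W[m],0)*1e3).round(1))
    if len(sys.argv)>2:
        m=(z>0)&(abs(W[...,1])<.022)&(abs(W[...,0]+.125)<.02)&(abs(W[...,2]-.046)<.025)
        if m.sum()>20:
            A=np.c_[W[m][:,0]+.125,np.ones(m.sum())];c=np.linalg.lstsq(A,W[m][:,2],rcond=None)[0];print(n,"paddle z",c[1].round(4),"slope deg",np.degrees(np.arctan(c[0])).round(1),m.sum())
a=cv2.imread(f"pics/scene{k}.png")[130:250,260:400];b=cv2.imread(f"pics/wrist{k}.png")[60:400,120:520]
cv2.imwrite(f"pics/c{k}.png",np.hstack([cv2.resize(a,(396,340),interpolation=cv2.INTER_CUBIC),b]))
E
python3 chk.py 4
```

```text
t: 5.5
ee_pos: [0.5845, -0.0254, 0.0619]
eef_rot: [0.0, -0.092, 0.996, -0.0]
wrist_force: [-8.6, 0.1, 22.1]
finger_gap: -0.0001
scene blank px 151 median mm [-1.7  1.4 99. ]
```

View pics/c4.png

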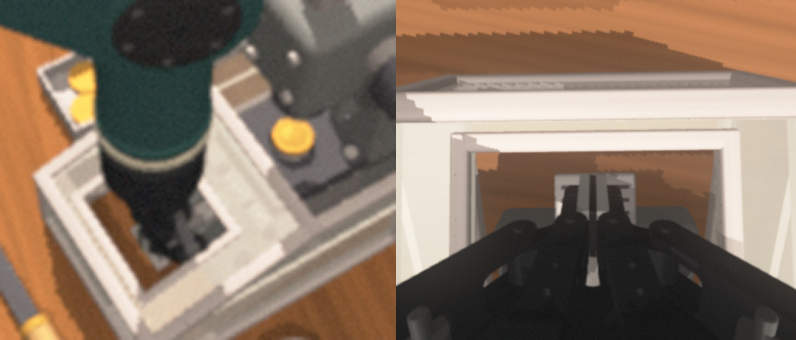

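The blank's top measures about 99 mm, against 100 expected and 86–87 before, and the force rose without further travel, so the lever is on its stop. Retracting straight up.

```bash
python3 -m inch '[[[0,0,-0.005],0],[[0,0,-0.015],0],[[0,0,-0.03],0],[[0,0,-0.04],0],[[0,0,-0.05],0]]';python3 -m inch '[[[0,0,-0.04],0],[[0.03,0.02,0],0],[[0.04,0.045,0],0],[[0.04,0.05,0],0],[[0.02,0.045,0],0]]';python3 -m inch '[[[0,0.04,0],0],[[0,0.03,0],0],[[0,0,0],0],[[0,0,0],0]]'; python3 chk.py 5 p;  python3 -c "from h import *;show()"
```

```text
t: 6.28
ee_pos: [0.5843, -0.0253, 0.2014]
eef_rot: [-0.0, -0.092, 0.996, 0.0]
wrist_force: [-0.3, -0.8, -0.1]
finger_gap: -0.0003
t: 6.9
ee_pos: [0.4264, 0.108, 0.2408]
eef_rot: [0.0, -0.092, 0.996, 0.0]
wrist_force: [0.3, 0.3, -0.2]
finger_gap: -0.0002
t: 7.4
ee_pos: [0.416, 0.1756, 0.2406]
eef_rot: [0.0, -0.092, 0.996, -0.0]
wrist_force: [-0.9, 0.1, 0.6]
finger_gap: 0.0003
scene blank px 151 median mm [-2.   0.8 99.3]
scene paddle z 0.0448 slope deg 14.2 270
wrist paddle z 0.0463 slope deg 16.1 969
top blank px 61 median mm [ -6.7   3.6 101.5]
top paddle z 0.047 slope deg 15.0 202
t 7.55 press pos mm [-262.3  228.5  240.4] F [-0.2  0.5 -0.7] gap 0.00027434729228656055
[[-1.0, 0.0, 0.0], [0.0, 1.0, -0.0], [-0.0, -0.0, -1.0]]
tool shift to target [-130.3 -228.5   40.5] q [ 0.25  0.15  1.83 -0.    1.16 -1.51]
```

View pics/scene5.png

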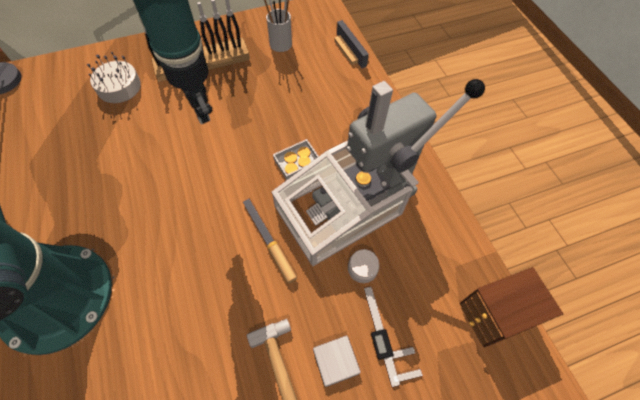

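View pics/c5.png

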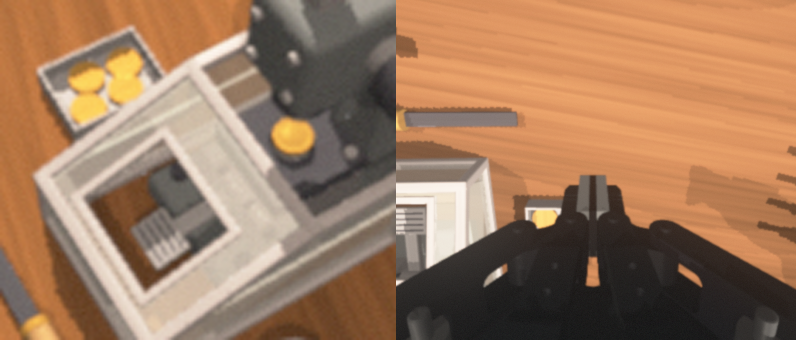

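The paddle is down (z 46 mm, sloping 16°), the blank is raised at scene pixel (363,180), and the tools are where they were. The arm is clear and still, so I'm handing in.

```bash
python3 -c "
from workcell import robot
print(robot.hand_in())"
```

```text
the job is handed in; nothing more can be done
None
```

The knock-out lever is pressed down to its stop and the blank is lifted out of the die, lying on the ejector. I went straight down through the guard window with the fingers closed, pressed the paddle, came straight back up and parked the arm clear.

- **Stop reached:** the wrist force rose from about 5 N to about 22 N while the tool stopped moving down.
- **Paddle, after coming out:** the wrist camera gave a height of 46.3 mm and a slope of 16.1°, against the given 46 mm and 16°. The scene and top cameras read 44.8 and 47.0 mm, with slopes of 14.2° and 15.0°.
- **Blank:** the scene camera put it at about 99 mm on the punch axis, against 100 mm expected. The top camera read 101.5 mm and a few millimetres off the axis, but the press head partly hides the blank from that camera.
- **Contact:** I saw no contact force before the paddle or after leaving it, and nothing in the pictures suggests the guard was touched. The tools look unmoved.
- **Time:** I handed in at about 7.6 s, with the arm still and touching nothing.

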